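Ease the wedge out of the flatbread press and clip it away

ROBOT

A 6-joint arm with a two-finger parallel gripper is mounted at the origin on the work surface. World frame = base frame: x ahead of the robot, y to its left, z up, the work surface at z = 0. Lengths are in m, angles in rad, forces in N, time in s.
With the tool pointing down it reaches from about 0.325 to 0.775 m from the base axis. Payload 5.5 kg.
Tool frame: the origin (TCP) lies on the centre line of the jaws, within the pads' length; the fingertips stand 17 mm ahead of it and the grasp point (between the pads) lies 2 mm behind it (tip_extent is the distance from the TCP to the fingertips, in m); z points along the fingers, y is the line along which they close (so a half turn about z gives the same grasp; the last joint's range is limited). The gripper opens to 85 mm and grips with 20 to 120 N. Pads are 22 mm wide; open, the fingers measure 114 mm over their backs; the gripper's body (76 mm by 85 mm) begins 54 mm behind the grasp point. The pads swing forward as they close: fully open they stand 13 mm farther back than shut.
Start: joints at [1.12, 0.091, 1.231, -0, 1.82, -0.057], TCP at [0.23, 0.554, 0.248] pointing down, gripper open.
Joint ranges: [-2.87, 2.87], [-0.86, 2.18], [0.17, 2.46], [-1.51, 4.65], [0.06, 2.69], [-2.65, 2.65]. Speed limits (rad/s): [2.57, 2.57, 3.01, 3.14, 3.14, 3.14].

INTERFACE

Orientations are given as a unit quaternion [x, y, z, w].
In Python, from cell import * gives the robot as it stands.
- The arm moves only by the tool drive_tool, never from a script. Its argument "series" is a list of rows, each a list of 6 numbers: the shift along the world's x, y, z in m, then the turn, a rotation vector about the world's x, y, z in rad. In form: [[dx, dy, dz, ax, ay, az], ...]. A call has 1 to 20 rows; each row is the pose to reach, as a shift and turn from the pose commanded when the call began; what a row does not reach only later rows make up. A row lasts 1/12 s, in which the tool goes at most 41.7 mm and 7.16 degrees, less where a joint would pass 70% of its speed; a pose out of reach is approached as far as the arm can. A call with a gripper value outside its range is refused whole. "grip" is the finger opening in m, from 0 to 0.0854, set as the call begins (left out, the last holds). The fingers move at their own pace and stop on an object; the grip force is fixed at half the most. Time passes only in rows, so rows that repeat a pose let the fingers close. It gives the time, the measured TCP pose, the force, the opening and the grip force at its end, in the units of the state.
- read_state(): the state, without advancing time (a new reading comes with each control period).
- snapshot(name): name is "side" or "top" or "wrist"; returns a dict with "image" (384x512x3 uint8, red, green, blue), "z_map" (384x512 float32, m along the optical axis (not along the pixel's ray), 0 where there is no reading), "intrinsics" (3x3 intrinsics, pixels), "dist" ([k1, k2, p1, p2, k3] as OpenCV has them; the pictures are not rectified), "R" (3x3) and "t" (3): a world point X has camera coordinates R X + t. Camera axes: x right, y down, z forward; pixel columns grow to the right and rows downward; lengths in m; the calibration is good to about 2 mm. A picture is of the moment at which its call begins.
- sign_off(): hands the job in; it is judged then, once.
The state is a dict: "time": time; "joint_pos": joint angles; "qvel": joint speeds; "tau": joint torques, N m; "position": TCP position; "eef_rot": TCP orientation; "force": force on the tool from outside, world axes, zero at the start; "moment": the same for the moment, N m; "gripper_width": opening from 0.0 (shut) to 1.0 (fully open); "grip_force": force on a finger pad.
Only numpy, scipy, OpenCV 4.12 (cv2) and the standard library are available. Lean on these libraries where they do the work, as an engineer would, in place of code of your own. Each camera call takes 0.05 s, during which the arm holds its last target. There are 200 camera calls.

TASK

The heavy panel of the flatbread press has been left propped open on a wooden wedge. Hook the wedge by its steel loop and work it backward out from under the panel in short tugs of 1 to 2 cm, stopping for half a second after each, so that the panel sinks step by step and closes without slamming; let the wedge alone lower it, without touching the panel. Then push the far bar of the wedge's loop down past the sprung gate of the snap hook on the worktop, so that the gate snaps shut over it, and leave the wedge hooked there, lying flat, with the other kitchen things undisturbed.

Things in the scene. Friction and masses are not known exactly. Their poses are not given: they have to be found in the camera images.
- press: Flatbread press fixed to the worktop. Wooden base board 460 x 240 mm, 18 mm thick, bare in front of the panel. Origin on the worktop, mid-width, below the front edge of the closed panel; x points from the mouth back towards the hinge (the board reaches 190 mm to -x, 270 mm to +x), y left, z up. The wedge is drawn out along -x.
- panel: Heavy hinged panel, 245 mm long, 220 mm wide, 32 mm thick, about 2 kg (varies). Origin in the middle of its lower front edge, x towards the hinge 250 mm behind. It falls by its own weight: origin 18 mm above the worktop when closed on the board, about 42 mm higher at the start, propped on the wedge. A bar handle on its top, 100 mm from the hinge, rises 61 mm above its underside.
- wedge: Wooden wedge, 150 g, 120 mm long, 56 mm wide: 34 mm high and flat on top for the first 20 mm at the thick end (-x), then sloping evenly down to 6 mm at the thin end (+x). Origin in the centre of its flat underside, z up. A rigid, flat, level loop of 6 mm steel rod sticks out 50 mm from the thick end. Friction is unknown: drawing it takes very roughly 5 to 20 N.
- wedge_mid (a point): Point to pinch the wedge across its width (y, 56 mm): 20 mm from its centre towards the thick end, 12 mm above its underside (the wedge is 28 mm high there). Axes of the wedge.
- loop_bar (a point): Centre of the far bar of the steel loop: rod of 6 mm diameter along the wedge's y, 107 mm to -x of the wedge's origin and 14 mm above its underside. The loop's open window lies to +x of the bar: 44 mm long (x) and 44 mm wide (y), up to the wedge's thick end. At the start the panel's edge overhangs the thick end by 24 to 30 mm, so only 17 to 24 mm of window shows before it: tilt to reach in.
- hook_mouth (a point): Middle of the shut gate, in the 26 mm wide mouth of the snap hook, 54 mm above the worktop; x from spine to nose, z up. The loop's bar, lying along y, goes straight down here with the nose inside the loop; the wedge then lies flat on the worktop to +x, its axes near the hook's, and the bar is 40 mm below this point.
- hook: Upright snap hook screwed to the worktop: two 10 mm steel posts in its xz plane, spine at x = -18 mm (79 mm high), nose at x = +18 mm (63 mm high), sprung gate across the top. Origin on the worktop below the mouth. Foot plate 64 x 50 x 4 mm.
- gate (a joint): Angle of the sprung gate (rad), a 6 mm rod 25 mm long hinged at the spine: 0 = shut, level against the nose; it swings downward only, to 1.35; pushing it takes about 1 to 4 N. The bar has passed when it is some 30 mm below the mouth point, and the gate springs back to 0.
- jar: Bystander: white ceramic jar, 76 mm diameter, 120 mm high; origin under its centre. Stands either to the left or right of the press, the snap hook on the other side.
- bowl: Bystander: orange mixing bowl, 170 mm diameter, 75 mm high; origin under its centre.
- grater: Bystander: flat steel grater with wooden handle, 225 mm long, 82 mm wide, 16 mm high; origin underneath it.
Mind the look-alikes: they are no part of the job. There is more than one size of the hook; the one meant has the size given above.

How it is judged:
On the way, in this order (a step that is already met when the one before it is completed fails the run):
1. the wedge has been tugged part of the way (panel edge 18 to 26 mm above the board) and stands still there (z of panel in the frame of press between 0.036 and 0.044 m and linear speed of wedge below 0.012 m/s), for 0.25 s.
2. the wedge has been tugged most of the way (panel edge 7 to 15.5 mm above the board) and stands still there (z of panel in the frame of press between 0.025 and 0.0335 m and linear speed of wedge below 0.012 m/s), for 0.25 s.
3. the wedge is out and the panel is closed (z of panel in the frame of press below 0.0205 m), for 0.2 s.
At the end, for the whole second after the job is handed in: The panel is closed (front edge within 2.5 mm of the board); the loop's bar is in the snap hook (within 13 mm in x and 18 mm in y of the mouth point and more than 20 mm below it) with the gate shut over it (under 0.15 rad); the wedge lies flat (tilt under 0.15 rad), at rest and released (z of panel in the frame of press below 0.0205 m and x of loop_bar in the frame of hook_mouth between -0.013 and 0.013 m and y of loop_bar in the frame of hook_mouth between -0.018 and 0.018 m and z of loop_bar in the frame of hook_mouth below -0.02 m and value of joint gate below 0.15 rad and angle between wedge's own z axis and vertical below 0.15 rad and linear speed of wedge below 0.012 m/s and contact force between the fingers and wedge below 0.05 N); the robot touches nothing.
It fails at once if the panel slams (its front edge falls faster than 0.45 m/s) (linear speed of panel above 0.45 m/s).
It fails at once if the robot touches the panel (over 2 N) (contact force between any of the fingers, the arm and panel above 2 N).
It fails at once if a bystander is shifted by more than 25 mm (distance of any of jar, bowl, grater from where it was at the start of the episode above 0.025 m).
It also fails if it takes over 72 s, if anything falls off the work surface, if the arm or the gripper's body presses on something with over 40 N, if the wrist force passes 120 N, or if a joint passes its speed limit or range.

## Working session

There is one attempt and no reset: what is moved stays moved. The work goes in short steps, Python scripts to look and compute and a tool call to move; the robot and the scene stay as the last step left them, time stands still between calls to the robot, and variables do not carry over. Pictures are saved under pics/ and viewed, at most 10 in all, crops included, and the job is handed in when it is done.

Besides the shell and the picture viewer there is one more tool, called after "Emit:" by a JSON object that holds its "op" and its "data". drive_tool: Moves the arm, as the interface text tells. Its arguments: {"type":"object","properties":{"series":{"type":"array","items":{"type":"array","items":{"type":"number"}}},"grip":{"type":"number"}},"required":["series"]}

```bash
mkdir -p pics; cat > h.py <<'E'
from cell import *
import numpy as np, cv2
from scipy.spatial.transform import Rotation as Ro
def snap(n,f=None):
    s=snapshot(n)
    if f: cv2.imwrite('pics/'+f,s['image'][:,:,::-1])
    np.savez('/tmp/'+n,**{k:np.array(v) for k,v in s.items()})
    return s
def cloud(s):
    K=np.array(s['intrinsics']);z=s['z_map'];h,w=z.shape
    u,v=np.meshgrid(np.arange(w),np.arange(h))
    p=cv2.undistortPoints(np.stack([u,v],-1).reshape(-1,1,2).astype(float),K,np.array(s['dist'])).reshape(h,w,2)
    c=np.dstack([p*z[...,None],z])
    return (c-np.array(s['t']))@np.array(s['R'])
def ray(s,u,v,zz):
    p=cv2.undistortPoints(np.array([[[u,v]]],float),np.array(s['intrinsics']),np.array(s['dist'])).ravel()
    R=np.array(s['R']);d=R.T@np.array([*p,1]);o=-R.T@np.array(s['t'])
    return o+d*(zz-o[2])/d[2]
E
python3 - <<'E'
from h import *
a=snap('top','top.png');b=snap('side','side.png')
for s in(a,b):print(-np.array(s['R']).T@np.array(s['t']),np.array(s['intrinsics'])[0,0])
st=read_state();print(st)
E
```

```text
[0.40791222 0.01527193 1.06803601] 350.03415331550184
[-0.14009837 -0.99815989  0.78689456] 457.36098801655953
{'time': 0.1, 'joint_pos': array([ 1.12032089e+00,  9.17949621e-02,  1.23178873e+00, -5.30651239e-06,
        1.81978079e+00, -5.67265796e-02]), 'qvel': array([-0.00030688, -0.00129429, -0.00415885, -0.00029383,  0.00134031,
        0.00141519]), 'tau': array([ 2.78387866e-03, -4.60219145e+01, -4.19216287e+01,  2.11521859e-05,
        1.05899855e-02, -6.95857375e-05]), 'position': array([0.2301129 , 0.55387867, 0.24724394]), 'eef_rot': array([ 1.95605659e-01,  9.80682233e-01, -8.58225064e-04, -2.19778853e-04]), 'force': array([0.04229315, 0.24768833, 0.21872926]), 'moment': array([ 0.01052702,  0.01645093, -0.03754329]), 'grip_force': 0.0, 'gripper_width': 0.9968563479139992}
```

View pics/top.png

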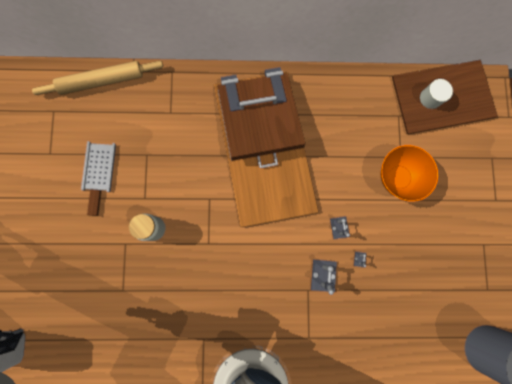

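View pics/side.png

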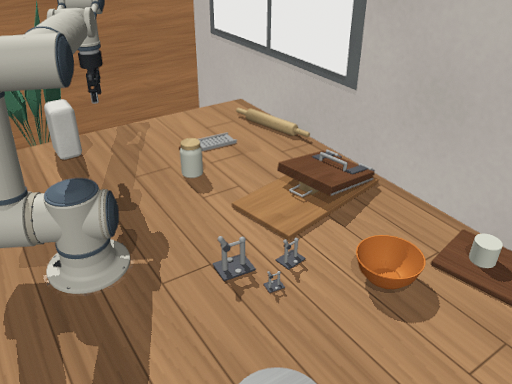

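The top view shows the press at about (265,150) with the loop at (267,160). The three hooks are at (340,227), (324,275) and (361,260), the jar at (146,227), the bowl at (410,173) and the grater at (98,178). Next I measure these.

```bash
python3 - <<'E'
from h import *
a=dict(np.load('/tmp/top.npz'));C=cloud(a);im=a['image'].astype(int)
hsv=cv2.cvtColor(a['image'],cv2.COLOR_RGB2HSV)
# plates (greyish, dark)
for n,(u0,u1,v0,v1) in dict(h1=(325,385,212,243),h2=(305,345,252,298),h3=(350,378,248,272)).items():
    m=np.zeros(hsv.shape[:2],np.uint8);sub=(hsv[...,1]<90)
    m[v0:v1,u0:u1]=sub[v0:v1,u0:u1]
    P=C[m>0];pl=P[(P[:,2]<.012)]
    r=cv2.minAreaRect((pl[:,:2]*1000).astype(np.float32))
    print(n,len(P),'plate',np.round(r,1) if 0 else r,'maxz',P[:,2].max())
    hi=P[P[:,2]>.5*P[:,2].max()];print(np.round(hi[np.argsort(-hi[:,2])][:12],3).tolist())
# board outline: project board corners
print('board corners', [ray(a,u,v,.018).round(3).tolist() for u,v in [(240,225),(319,211)]])
m=np.zeros(hsv.shape[:2],bool);m[140:235,215:330]=1
P=C[m];b=P[(P[:,2]>.012)&(P[:,2]<.024)]
print('board',len(b),cv2.minAreaRect((b[:,:2]*1000).astype(np.float32)))
m=np.zeros(hsv.shape[:2],bool);m[60:162,212:310]=1
P=C[m];b=P[(P[:,2]>.06)&(P[:,2]<.11)]
print('panel',len(b),cv2.minAreaRect((b[:,:2]*1000).astype(np.float32)), b[:,2].min(),b[:,2].max())
l=np.zeros(hsv.shape[:2],bool);l[150:172,250:285]=1;l&=(hsv[...,1]<70)
vv,uu=np.nonzero(l);print(list(zip(uu,vv)));print(np.round(C[l],3).tolist())
crop=np.hstack([cv2.resize(a['image'][140:200,215:325],None,fx=3.6,fy=3.6,interpolation=2),cv2.resize(a['image'][205:300,300:390],(216*1,216),interpolation=2)])
cv2.imwrite('pics/c1.png',crop[:,:,::-1])
E
```

```text
h1 337 plate ((455.0612487792969, -269.5881042480469), (62.45664596557617, 50.24832534790039), 7.153463363647461) maxz 1.0680360116082757
[[0.408, 0.015, 1.068]]
h2 748 plate ((307.85064697265625, -217.07357788085938), (74.39043426513672, 97.18761444091797), 83.8943862915039) maxz 1.0680360116082757
[[0.408, 0.015, 1.068], [0.408, 0.015, 1.068], [0.408, 0.015, 1.068], [0.408, 0.015, 1.068], [0.408, 0.015, 1.068]]
h3 166 plate ((359.6299743652344, -327.80816650390625), (34.16140365600586, 42.81673812866211), 79.98725128173828) maxz 1.0680360116082757
[[0.408, 0.015, 1.068]]
board corners [[0.46, 0.034, 0.018], [0.503, -0.205, 0.018]]
board 5164 ((611.216796875, -58.88200378417969), (270.5541687011719, 240.31643676757812), 11.09537124633789)
panel 4654 ((789.225830078125, -23.998794555664062), (246.99461364746094, 220.7711639404297), 10.72842788696289) 0.06000341985084653 0.1001890978846018
[(np.int64(274), np.int64(153)), (np.int64(275), np.int64(153)), (np.int64(274), np.int64(154)), (np.int64(275), np.int64(154)), (np.int64(274), np.int64(155)), (np.int64(275), np.int64(155)), (np.i
[... 4122 characters left out ...]
-0.023, 0.02], [0.641, -0.025, 0.033], [0.64, -0.028, 0.035], [0.64, -0.031, 0.036], [0.64, -0.034, 0.035], [0.64, -0.037, 0.037], [0.64, -0.04, 0.034], [0.641, -0.043, 0.032], [0.641, -0.046, 0.034], [0.64, -0.049, 0.036], [0.641, -0.052, 0.033], [0.64, -0.055, 0.035], [0.641, -0.059, 0.032], [0.644, -0.063, 0.018], [0.645, -0.066, 0.015], [0.645, -0.069, 0.014], [0.641, -0.023, 0.018], [0.637, -0.025, 0.034], [0.637, -0.028, 0.036], [0.637, -0.031, 0.036], [0.637, -0.034, 0.037], [0.637, -0.037, 0.035], [0.637, -0.04, 0.034], [0.639, -0.044, 0.029], [0.64, -0.047, 0.021], [0.634, -0.025, 0.036], [0.637, -0.029, 0.019], [0.638, -0.032, 0.018], [0.638, -0.035, 0.016], [0.638, -0.038, 0.018]]
```

```bash
python3 - <<'E'
from h import *
a=dict(np.load('/tmp/top.npz'));b=dict(np.load('/tmp/side.npz'))
cv2.imwrite('pics/c2.png',np.hstack([cv2.resize(b['image'][225:305,205:320],(575,400),interpolation=2),cv2.resize(a['image'][205:255,320:350+25],(220,400)[:2],interpolation=2)])[:,:,::-1])
for s,(u0,u1,v0,v1) in((a,(325,385,212,243)),(b,(275,310,232,268))):
    C=cloud(s)[v0:v1,u0:u1].reshape(-1,3);C=C[(s['z_map'][v0:v1,u0:u1].ravel()>0)]
    h=C[(C[:,2]>.03)&(C[:,2]<.1)];print(np.round(h[np.argsort(-h[:,2])],3).tolist()[:40])
def q(deg):
    R0=Ro.from_quat(read_state()['eef_rot'])
    c=np.deg2rad(deg)
    y=Ro.from_euler('z',10.5,degrees=True)
    x=y.apply([1,0,0]);yy=y.apply([0,1,0])
    z=np.array([np.sin(c)*x[0],np.sin(c)*x[1],-np.cos(c)])
    T=np.column_stack([np.cross(yy,z),yy,z]);return (Ro.from_matrix(T)*R0.inv()).as_rotvec()
for t in(0,25,30,35):print(t,q(t).round(3))
bw=cloud(a)[173,410];print('bowl',bw)
E
```

```text
[[0.436, -0.276, 0.079], [0.433, -0.276, 0.079], [0.433, -0.27, 0.078], [0.43, -0.276, 0.078], [0.43, -0.273, 0.078], [0.436, -0.274, 0.076], [0.436, -0.268, 0.075], [0.439, -0.271, 0.075], [0.436, -0.271, 0.075], [0.433, -0.274, 0.074], [0.43, -0.271, 0.074], [0.433, -0.269, 0.074], [0.436, -0.267, 0.072], [0.439, -0.27, 0.071], [0.442, -0.273, 0.07], [0.439, -0.276, 0.069], [0.439, -0.268, 0.068], [0.47, -0.263, 0.066], [0.442, -0.269, 0.065], [0.476, -0.261, 0.065], [0.442, -0.272, 0.064], [0.473, -0.267, 0.064], [0.471, -0.27, 0.063], [0.471, -0.267, 0.062], [0.442, -0.266, 0.062], [0.445, -0.272, 0.062], [0.445, -0.275, 0.062], [0.456, -0.27, 0.062], [0.476, -0.265, 0.062], [0.476, -0.268, 0.062], [0.474, -0.262, 0.062], [0.442, -0.278, 0.062], [0.445, -0.27, 0.061], [0.445, -0.267, 0.061], [0.436, -0.267, 0.061], [0.479, -0.268, 0.061], [0.453, -0.267, 0.061], [0.439, -0.267, 0.06], [0.477, -0.271, 0.06], [0.474, -0.271, 0.06]]
[[0.431, -0.276, 0.08], [0.429, -0.274, 0.08], [0.432, -0.27, 0.079], [0.434, -0.276, 0.079], [0.435, -0.271, 0.078], [0.428, -0.271, 0.078], [0.433, -0
[... 243 characters left out ...]
 0.07], [0.439, -0.275, 0.069], [0.431, -0.272, 0.068], [0.432, -0.275, 0.066], [0.435, -0.276, 0.065], [0.472, -0.269, 0.065], [0.438, -0.276, 0.064], [0.432, -0.272, 0.064], [0.469, -0.265, 0.063], [0.469, -0.269, 0.063], [0.441, -0.276, 0.063], [0.471, -0.27, 0.062], [0.435, -0.276, 0.062], [0.474, -0.271, 0.062], [0.477, -0.267, 0.061], [0.433, -0.278, 0.061], [0.44, -0.278, 0.061], [0.473, -0.264, 0.061], [0.438, -0.276, 0.061], [0.434, -0.273, 0.06], [0.436, -0.279, 0.06], [0.469, -0.265, 0.06], [0.443, -0.278, 0.059], [0.473, -0.272, 0.059]]
0 [ 0.002 -0.     0.577]
25 [-0.045 -0.44   0.568]
30 [-0.054 -0.528  0.564]
35 [-0.063 -0.616  0.559]
bowl [ 0.62416395 -0.49417384  0.01051258]
```

View pics/c2.png

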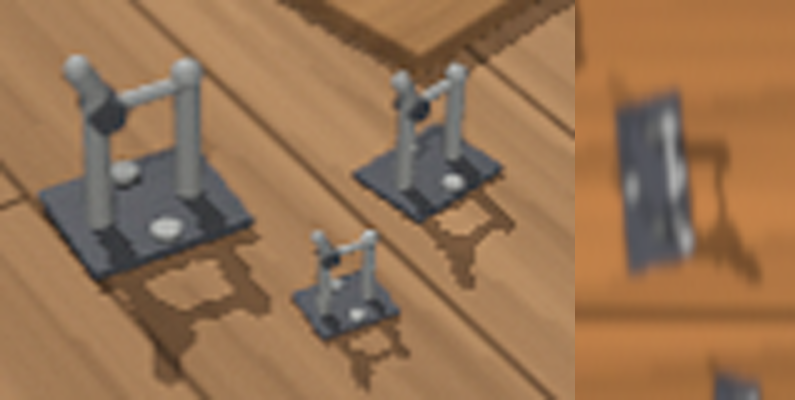

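The view shows h1, the right-hand hook (64x50 plate). Its spine, carrying the gate hinge, is towards the robot and its nose is at +x, yaw about 8°, with the mouth near (0.4545, -0.270). I'll hold the loop across its sides, with the tool tilted away from the panel.

Emit:
{"op": "drive_tool", "data": {"grip": 0.076, "series": [[0.373,-0.61,-0.03,-0.063,-0.616,0.559],[0.373,-0.61,-0.03,-0.063,-0.616,0.559],[0.373,-0.61,-0.03,-0.063,-0.616,0.559],[0.373,-0.61,-0.03,-0.063,-0.616,0.559],[0.373,-0.61,-0.03,-0.063,-0.616,0.559],[0.373,-0.61,-0.03,-0.063,-0.616,0.559],[0.373,-0.61,-0.03,-0.063,-0.616,0.559],[0.373,-0.61,-0.03,-0.063,-0.616,0.559],[0.373,-0.61,-0.03,-0.063,-0.616,0.559],[0.373,-0.61,-0.03,-0.063,-0.616,0.559],[0.373,-0.61,-0.03,-0.063,-0.616,0.559],[0.373,-0.61,-0.03,-0.063,-0.616,0.559],[0.373,-0.61,-0.03,-0.063,-0.616,0.559],[0.373,-0.61,-0.03,-0.063,-0.616,0.559],[0.373,-0.61,-0.03,-0.063,-0.616,0.559],[0.373,-0.61,-0.03,-0.063,-0.616,0.559],[0.373,-0.61,-0.03,-0.063,-0.616,0.559],[0.373,-0.61,-0.03,-0.063,-0.616,0.559],[0.373,-0.61,-0.03,-0.063,-0.616,0.559],[0.373,-0.61,-0.03,-0.063,-0.616,0.559]]}}

```text
time: 1.77
position: [0.6028, -0.0559, 0.2173]
eef_rot: [-0.087, 0.95, 0.029, 0.298]
force: [0.1, 1.1, -0.7]
gripper_width: 0.89
grip_force: 0.0
```

```bash
python3 - <<'E'
from h import *
w=snap('wrist','w1.png');st=read_state();print(st['time'],st['position'],Ro.from_quat(st['eef_rot']).as_matrix().round(3).tolist(),st['force'],st['qvel'].round(3),st['joint_pos'].round(2))
C=cloud(w);hsv=cv2.cvtColor(w['image'],cv2.COLOR_RGB2HSV)
m=(hsv[...,1]<60)&(C[...,2]>.026)&(C[...,2]<.04)&(abs(C[...,0]-.655)<.03)&(abs(C[...,1]+.05)<.045)
P=C[m];print(len(P));print(np.round(P[::max(1,len(P)//40)],4).tolist())
E
```

```text
1.8167 [ 0.60276665 -0.0550069   0.21796775] [[-0.806, -0.184, 0.563], [-0.149, 0.983, 0.107], [-0.573, 0.003, -0.82]] [ 0.46071991  0.10100997 -0.54853318] [ 0.021 -0.023  0.004 -0.    -0.002 -0.003] [-0.29 -0.38  1.81  0.29  1.17 -2.08]
742
[[0.641, -0.054, 0.031], [0.6369, -0.0377, 0.0326], [0.6447, -0.0723, 0.032], [0.6415, -0.0558, 0.0323], [0.6381, -0.0393, 0.0328], [0.6462, -0.0768, 0.0327], [0.643, -0.0602, 0.033], [0.6398, -0.0438, 0.0333], [0.6365, -0.0263, 0.0332], [0.6441, -0.0638, 0.034], [0.6413, -0.0473, 0.0336], [0.638, -0.0308, 0.0339], [0.6469, -0.0691, 0.0328], [0.6431, -0.0526, 0.0341], [0.6401, -0.0361, 0.034], [0.6473, -0.0737, 0.0352], [0.6455, -0.057, 0.0333], [0.6417, -0.0396, 0.0342], [0.65, -0.0772, 0.0338], [0.6475, -0.0605, 0.033], [0.6509, -0.0771, 0.0341], [0.6527, -0.0723, 0.0318], [0.6431, -0.0248, 0.0346], [0.6555, -0.0747, 0.0334], [0.6477, -0.0266, 0.0335], [0.6593, -0.0753, 0.0331], [0.6519, -0.0265, 0.0327], [0.6621, -0.0749, 0.0341], [0.6547, -0.0259, 0.0336], [0.666, -0.0745, 0.0335], [0.6579, -0.0251, 0.0339], [0.6686, -0.0712, 0.0342], [0.6612, -0.0203, 0.0333], [0.6723, -0.0688, 0.0337], [0.6758, -0.0724, 0.0333], [0.6674, -0.0218, 0.0338], [0.6779, -0.0681, 0.0346], [0.6816, -0.0697, 0.0335], [0.6732, -0.0194, 0.0341], [0.6786, -0.0212, 0.0313], [0.6817, -0.0205, 0.0322], [0.6845, -0.0188, 0.0334]]
```

View pics/w1.png

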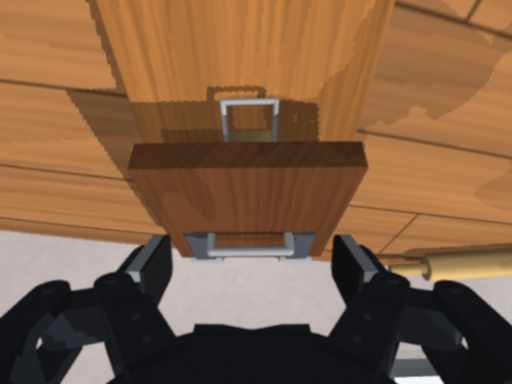

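The wrist view shows the loop clearly: its bar at (250,102), its sides at columns 225 and 275, and the panel edge at row 143. I'll approach along the tool axis.

Emit:
{"op": "drive_tool", "data": {"series": [[0,-0.003,-0.04,0,0,0],[0,-0.003,-0.08,0,0,0],[0,-0.003,-0.11,0,0,0],[0.014,-0.0005,-0.13,0,0,0],[0.028,0.002,-0.15,0,0,0],[0.035,0.0035,-0.16,0,0,0],[0.039,0.004,-0.166,0,0,0],[0.042,0.005,-0.17,0,0,0],[0.042,0.005,-0.17,0,0,0],[0.042,0.005,-0.17,0,0,0]]}}

```text
time: 2.65
position: [0.6455, -0.0502, 0.0495]
eef_rot: [-0.088, 0.949, 0.028, 0.3]
force: [0.3, 1.2, -0.3]
gripper_width: 0.888
grip_force: 0.0
```

```bash
python3 - <<'E'
from h import *
b=snap('side');st=read_state();print(st['position'],st['force'])
cv2.imwrite('pics/s2.png',cv2.resize(b['image'][120:230,240:380],None,fx=5,fy=5,interpolation=2)[:,:,::-1])
E
```

```text
[ 0.64556443 -0.05061518  0.04985819] [ 0.18125677  0.24831431 -0.17825568]
```

View pics/s2.png

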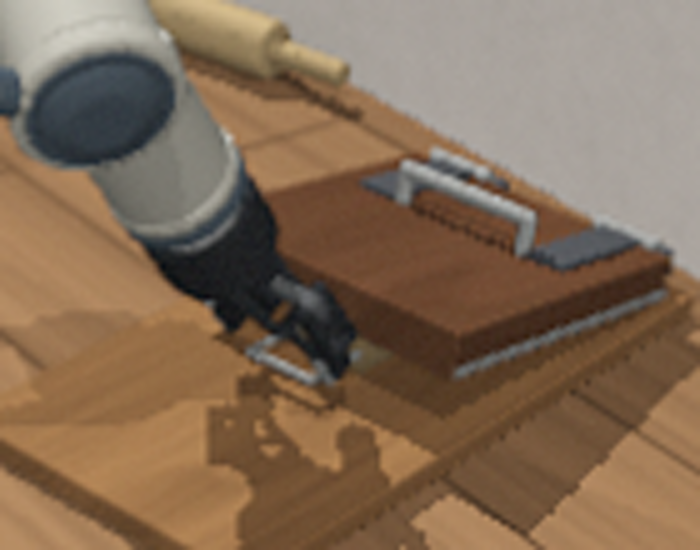

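The side view shows the fingers straddling the loop's sides, with the loop bar in front of them at (290,365). They are clear of the panel. I'll go lower in small steps, checking the force.

Emit:
{"op": "drive_tool", "data": {"series": [[0,0,-0.004,0,0,0],[0,0,-0.008,0,0,0],[0,0,-0.01,0,0,0],[0,0,-0.01,0,0,0]]}}

```text
time: 3.03
position: [0.6447, -0.051, 0.0373]
eef_rot: [-0.087, 0.95, 0.029, 0.299]
force: [0.0, -0.4, 0.0]
gripper_width: 0.893
grip_force: 0.0
```

Emit:
{"op": "drive_tool", "data": {"grip": 0.045, "series": [[0,0,0,0,0,0],[0,0,0,0,0,0],[0,0,0,0,0,0],[0,0,0,0,0,0],[0,0,0,0,0,0],[0,0,0,0,0,0]]}}

```text
time: 3.53
position: [0.645, -0.0509, 0.0385]
eef_rot: [-0.087, 0.95, 0.029, 0.299]
force: [-5.8, -1.0, 1.8]
gripper_width: 0.619
grip_force: 61.7
```

Emit:
{"op": "drive_tool", "data": {"series": [[-0.005,-0.0009,0,0,0,0],[-0.01,-0.0018,0,0,0,0],[-0.015,-0.0028,0,0,0,0],[-0.015,-0.0028,0,0,0,0],[-0.015,-0.0028,0,0,0,0],[-0.015,-0.0028,0,0,0,0],[-0.015,-0.0028,0,0,0,0],[-0.015,-0.0028,0,0,0,0],[-0.015,-0.0028,0,0,0,0]]}}

```text
time: 4.28
position: [0.6303, -0.0538, 0.0388]
eef_rot: [-0.087, 0.95, 0.028, 0.299]
force: [-6.7, 0.3, 4.8]
gripper_width: 0.618
grip_force: 65.6
```

```bash
cat >> h.py <<'E'
def panel():
    # front-edge height of panel top from side depth; also loop bar
    s=snap('side');C=cloud(s);hsv=cv2.cvtColor(s['image'],cv2.COLOR_RGB2HSV)
    O=np.array([.668,-.052]);t=np.deg2rad(10.5);d=C[...,:2]-O
    px=d[...,0]*np.cos(t)+d[...,1]*np.sin(t);py=-d[...,0]*np.sin(t)+d[...,1]*np.cos(t)
    ok=s['z_map']>0
    m=ok&(px>.02)&(px<.12)&(py>-.10)&(py<-.03)&(C[...,2]>.04)&(C[...,2]<.12)
    A=np.c_[px[m],np.ones(m.sum())];k=np.linalg.lstsq(A,C[...,2][m],rcond=None)[0]
    th=-k[0]; print('panel n',m.sum(),'slope',th.round(4),'h_edge(slope) mm',(250*np.tan(np.arctan(-k[0]))).round(1)*-1,'top z@edge',k[1].round(4))
E
python3 -c "
from h import *
panel();st=read_state();print(st['time'],st['position'],st['force'])"
```

```text
panel n 270 slope 0.1536 h_edge(slope) mm -38.4 top z@edge 0.0889
4.3333 [ 0.63031204 -0.05378109  0.03886073] [-6.45384007  0.16190015  7.15282398]
```

The panel edge is at about 38 mm, as the geometry predicts. I'll go on tugging.

Emit:
{"op": "drive_tool", "data": {"series": [[-0.006,-0.0011,0,0,0,0],[-0.012,-0.0022,0,0,0,0],[-0.018,-0.0033,0,0,0,0],[-0.018,-0.0033,0,0,0,0],[-0.018,-0.0033,0,0,0,0],[-0.018,-0.0033,0,0,0,0],[-0.018,-0.0033,0,0,0,0],[-0.018,-0.0033,0,0,0,0],[-0.018,-0.0033,0,0,0,0],[-0.018,-0.0033,0,0,0,0],[-0.024,-0.0044,0,0,0,0],[-0.03,-0.0055,0,0,0,0],[-0.036,-0.0066,0,0,0,0],[-0.036,-0.0066,0,0,0,0],[-0.036,-0.0066,0,0,0,0],[-0.036,-0.0066,0,0,0,0],[-0.036,-0.0066,0,0,0,0],[-0.036,-0.0066,0,0,0,0],[-0.036,-0.0066,0,0,0,0],[-0.036,-0.0066,0,0,0,0]]}}

```text
time: 6.0
position: [0.5941, -0.0605, 0.0386]
eef_rot: [-0.087, 0.95, 0.028, 0.299]
force: [-6.3, -1.2, 7.4]
gripper_width: 0.621
grip_force: 65.9
```

```bash
python3 -c "
from h import *
panel();st=read_state();print(st['time'],st['position'],st['force'])"
```

```text
panel n 289 slope 0.1243 h_edge(slope) mm -31.1 top z@edge 0.0817
6.05 [ 0.59411123 -0.06042646  0.03861347] [-6.40500874  0.6860499   8.20145849]
```

Emit:
{"op": "drive_tool", "data": {"series": [[-0.006,-0.0011,0,0,0,0],[-0.012,-0.0022,0,0,0,0],[-0.017,-0.0031,0,0,0,0],[-0.017,-0.0031,0,0,0,0],[-0.017,-0.0031,0,0,0,0],[-0.017,-0.0031,0,0,0,0],[-0.017,-0.0031,0,0,0,0],[-0.017,-0.0031,0,0,0,0],[-0.017,-0.0031,0,0,0,0],[-0.017,-0.0031,0,0,0,0],[-0.023,-0.0042,0,0,0,0],[-0.029,-0.0053,0,0,0,0],[-0.034,-0.0062,0,0,0,0],[-0.034,-0.0062,0,0,0,0],[-0.034,-0.0062,0,0,0,0],[-0.034,-0.0062,0,0,0,0],[-0.034,-0.0062,0,0,0,0],[-0.034,-0.0062,0,0,0,0],[-0.034,-0.0062,0,0,0,0],[-0.034,-0.0062,0,0,0,0]]}}

```text
time: 7.72
position: [0.5602, -0.0667, 0.0388]
eef_rot: [-0.088, 0.95, 0.028, 0.299]
force: [-5.5, 0.1, 8.4]
gripper_width: 0.618
grip_force: 66.0
```

```bash
python3 -c "
from h import *
panel();st=read_state();print(st['time'],st['position'],st['force'])"
```

```text
panel n 304 slope 0.0876 h_edge(slope) mm -21.9 top z@edge 0.0721
7.7667 [ 0.56016045 -0.06668703  0.03882666] [-5.78200677  0.73945694  8.53655179]
```

The edge is at 22 mm, the middle of step 1's range. Two more tugs should give about 11 mm.

Emit:
{"op": "drive_tool", "data": {"series": [[0,0,0,0,0,0],[-0.006,-0.0011,0,0,0,0],[-0.012,-0.0022,0,0,0,0],[-0.019,-0.0035,0,0,0,0],[-0.019,-0.0035,0,0,0,0],[-0.019,-0.0035,0,0,0,0],[-0.019,-0.0035,0,0,0,0],[-0.019,-0.0035,0,0,0,0],[-0.019,-0.0035,0,0,0,0],[-0.019,-0.0035,0,0,0,0],[-0.019,-0.0035,0,0,0,0],[-0.025,-0.0046,0,0,0,0],[-0.031,-0.0057,0,0,0,0],[-0.038,-0.007,0,0,0,0],[-0.038,-0.007,0,0,0,0],[-0.038,-0.007,0,0,0,0],[-0.038,-0.007,0,0,0,0],[-0.038,-0.007,0,0,0,0],[-0.038,-0.007,0,0,0,0],[-0.038,-0.007,0,0,0,0]]}}

```text
time: 9.43
position: [0.522, -0.0737, 0.0388]
eef_rot: [-0.088, 0.95, 0.028, 0.299]
force: [-7.3, -0.4, 10.0]
gripper_width: 0.612
grip_force: 66.3
```

```bash
python3 -c "
from h import *
panel();st=read_state();print(st['time'],st['position'],st['force'])"
```

```text
panel n 337 slope 0.0427 h_edge(slope) mm -10.7 top z@edge 0.0614
9.4833 [ 0.52193924 -0.07369234  0.03881407] [-7.5394875   0.05125963 10.45499142]
```

Emit:
{"op": "drive_tool", "data": {"series": [[0,0,0,0,0,0],[-0.004,-0.0007,0,0,0,0],[-0.008,-0.0015,0,0,0,0],[-0.012,-0.0022,0,0,0,0],[-0.012,-0.0022,0,0,0,0],[-0.012,-0.0022,0,0,0,0],[-0.012,-0.0022,0,0,0,0],[-0.012,-0.0022,0,0,0,0],[-0.012,-0.0022,0,0,0,0],[-0.012,-0.0022,0,0,0,0],[-0.015,-0.0028,0,0,0,0],[-0.018,-0.0033,0,0,0,0],[-0.021,-0.0039,0,0,0,0],[-0.024,-0.0044,0,0,0,0],[-0.027,-0.005,0,0,0,0],[-0.027,-0.005,0,0,0,0],[-0.027,-0.005,0,0,0,0],[-0.027,-0.005,0,0,0,0],[-0.027,-0.005,0,0,0,0],[-0.027,-0.005,0,0,0,0]]}}

```text
time: 11.15
position: [0.4946, -0.0786, 0.0378]
eef_rot: [-0.088, 0.95, 0.029, 0.298]
force: [-3.9, -0.5, 5.6]
gripper_width: 0.622
grip_force: 65.9
```

```bash
python3 -c "
from h import *
panel();st=read_state();print(st['time'],st['position'],st['force'])"
```

```text
panel n 352 slope -0.0015 h_edge(slope) mm 0.4 top z@edge 0.0502
11.2 [ 0.49460617 -0.07856253  0.03778531] [-4.50839207 -0.19519098  5.87496306]
```

The panel is closed. I'll release the loop, back off, bring the tool upright and look.

Emit:
{"op": "drive_tool", "data": {"grip": 0.076, "series": [[0,0,0,0,0,0],[0,0,0,0,0,0],[0,0,0,0,0,0],[0,0,0,0,0,0],[-0.022,-0.0042,0.033,0,0,0],[-0.045,-0.0085,0.066,0,0,0],[-0.045,-0.0085,0.1,0,0,0],[-0.045,-0.0085,0.13,-0.022,0.12,0],[-0.01,0,0.15,-0.044,0.24,0],[0.02,0.006,0.16,-0.067,0.361,0],[0.05,0.01,0.16,-0.089,0.481,0],[0.08,0.014,0.16,-0.111,0.601,0],[0.08,0.014,0.16,-0.111,0.601,0],[0.08,0.014,0.16,-0.111,0.601,0],[0.08,0.014,0.16,-0.111,0.601,0],[0.08,0.014,0.16,-0.111,0.601,0]]}}

```text
time: 12.53
position: [0.5751, -0.0643, 0.1969]
eef_rot: [-0.092, 0.996, 0.002, -0.001]
force: [0.2, -0.0, 0.2]
gripper_width: 0.889
grip_force: 0.0
```

```bash
python3 - <<'E'
from h import *
w=snap('wrist','w2.png');st=read_state();print(st['time'],st['position'],Ro.from_quat(st['eef_rot']).as_matrix().round(3).tolist())
C=cloud(w);hsv=cv2.cvtColor(w['image'],cv2.COLOR_RGB2HSV);ok=w['z_map']>0
m=ok&(C[...,2]>.024)&(C[...,2]<.06)&(abs(C[...,0]-.57)<.1)&(abs(C[...,1]+.065)<.07)&(C[...,0]<.655)
P=C[m];r=cv2.minAreaRect((P[:,:2]*1000).astype(np.float32));print(m.sum(),r)
t=np.deg2rad(10.5)
top=P[P[:,2]>.046];print('flat top',top[:,:2].mean(0), cv2.minAreaRect((top[:,:2]*1000).astype(np.float32)))
b=m&(hsv[...,1]<70);B=C[b];d=B[:,0]*np.cos(t)+B[:,1]*np.sin(t);k=B[d<d.min()+.007];print('bar',len(k),k.mean(0),np.polyfit(k[:,1],k[:,0],1))
E
```

```text
12.5833 [ 0.57458514 -0.06466566  0.19901139] [[-0.983, -0.182, 0.001], [-0.182, 0.983, 0.002], [-0.002, 0.002, -1.0]]
7501 ((578.9930419921875, -59.970611572265625), (185.87646484375, 73.32655334472656), 18.997102737426758)
flat top [ 0.5580409  -0.06561982] ((561.7935180664062, -64.74955749511719), (46.0174446105957, 56.03760528564453), 12.297346115112305)
bar 391 [ 0.49353656 -0.07920562  0.03407342] [-0.20302235  0.47745605]
```

View pics/w2.png

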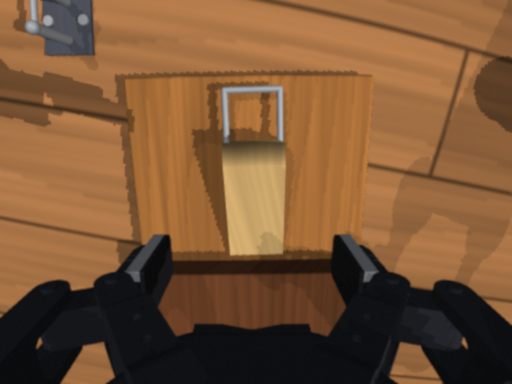

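The wedge lies flat on the board, with its bar at (252,88), and the panel is shut. Now I pinch it across its width.

Emit:
{"op": "drive_tool", "data": {"series": [[0.004,0.0025,-0.04,0,0,0],[0.004,0.0025,-0.08,0,0,0],[0.004,0.0025,-0.12,0,0,0],[0.004,0.0025,-0.14,0,0,0],[0.004,0.0025,-0.15,0,0,0],[0.004,0.0025,-0.158,0,0,0],[0.004,0.0025,-0.16,0,0,0],[0.004,0.0025,-0.16,0,0,0],[0.004,0.0025,-0.16,0,0,0]]}}

```text
time: 13.33
position: [0.5804, -0.0624, 0.0411]
eef_rot: [-0.091, 0.996, 0.001, 0.002]
force: [0.4, 0.8, 0.2]
gripper_width: 0.892
grip_force: 0.0
```

Emit:
{"op": "drive_tool", "data": {"grip": 0.045, "series": [[0,0,0,0,0,0],[0,0,0,0,0,0],[0,0,0,0,0,0],[0,0,0,0,0,0],[0,0,0,0,0,0],[0,0,0,0,0,0]]}}

```text
time: 13.83
position: [0.5805, -0.0622, 0.0405]
eef_rot: [-0.091, 0.996, 0.001, 0.001]
force: [-1.0, -0.2, 7.7]
gripper_width: 0.643
grip_force: 64.5
```

Emit:
{"op": "drive_tool", "data": {"series": [[0,0,0.02,0,0,0],[0,0,0.05,0,0,0],[0,0,0.08,0,0,0],[0,0,0.1,0,0,0],[-0.01,-0.03,0.1,0,0,-0.035],[-0.017,-0.06,0.1,0,0,-0.035],[-0.022,-0.09,0.1,0,0,-0.035],[-0.027,-0.12,0.1,0,0,-0.035],[-0.032,-0.15,0.1,0,0,-0.035],[-0.036,-0.18,0.1,0,0,-0.035],[-0.0375,-0.194,0.1,0,0,-0.035],[-0.0375,-0.194,0.1,0,0,-0.035],[-0.0375,-0.194,0.1,0,0,-0.035],[-0.0375,-0.194,0.1,0,0,-0.035],[-0.0375,-0.194,0.1,0,0,-0.035]]}}

```text
time: 15.08
position: [0.5421, -0.2547, 0.1383]
eef_rot: [-0.075, 0.997, 0.001, -0.0]
force: [-0.2, -0.0, -2.0]
gripper_width: 0.636
grip_force: 63.6
```

```bash
python3 - <<'E'
from h import *
w=snap('wrist','w3.png');st=read_state();print(st['time'],st['position'],Ro.from_quat(st['eef_rot']).as_matrix().round(3).tolist(),st['gripper_width'],st['force'])
C=cloud(w);hsv=cv2.cvtColor(w['image'],cv2.COLOR_RGB2HSV);ok=w['z_map']>0
g=ok&(hsv[...,1]<70)&(abs(C[...,0]-.46)<.1)&(abs(C[...,1]+.27)<.08)
B=C[g&(C[...,2]>.1)&(C[...,2]<.16)]
t=np.deg2rad(8.5);d=B[:,0]*np.cos(t)+B[:,1]*np.sin(t);k=B[d<d.min()+.006]
print('bar',len(k),k.mean(0),k[:,1].min(),k[:,1].max(),np.polyfit(k[:,1],k[:,0],1));
s=B[d>d.min()+.012];print('sides z vs d',np.polyfit(s[:,0],s[:,2],1),s[:,2].mean(), [x.mean(0).round(4) for x in (s[s[:,1]>k[:,1].mean()],s[s[:,1]<k[:,1].mean()])])
for lo,hi in((.067,.085),(.056,.067),(.0,.008)):
    Q=C[g&(C[...,2]>lo)&(C[...,2]<hi)];
    if len(Q):print(lo,len(Q),Q.mean(0),cv2.minAreaRect((Q[:,:2]*1000).astype(np.float32)))
E
```

```text
15.1333 [ 0.54215795 -0.25468898  0.13835047] [[-0.989, -0.149, -0.0], [-0.149, 0.989, 0.003], [0.0, 0.003, -1.0]] 0.6428736899552197 [-0.12612851 -0.0925392  -1.7451652 ]
bar 1880 [ 0.45505678 -0.2690619   0.13215923] -0.2976330350220604 -0.24284554502381858 [-0.16159558  0.41157756]
sides z vs d [ 0.30220155 -0.01300885] 0.13960735428004797 [array([ 0.5014, -0.2344,  0.1397]), array([ 0.5086, -0.2887,  0.1395])]
0.067 362 [ 0.43591915 -0.27302245  0.07559207] ((434.90374755859375, -273.1230163574219), (11.545308113098145, 9.412850379943848), 7.458377838134766)
0.056 526 [ 0.4660649  -0.26860317  0.05898568] ((458.9261169433594, -269.82525634765625), (44.81813430786133, 13.883630752563477), 8.03424072265625)
0.0 3302 [ 0.46342734 -0.26904579  0.00388643] ((462.78363037109375, -266.650146484375), (106.62427520751953, 114.73506927490234), 4.072839736938477)
```

View pics/w3.png

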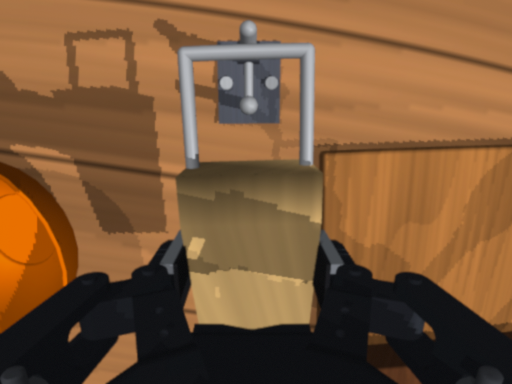

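The wrist view shows the loop's bar (row 52) over the hook mouth, between the spine (248,30) and the nose (249,105). It is aligned to within about 1 mm. I'll push it down.

Emit:
{"op": "drive_tool", "data": {"series": [[0,-0.0005,-0.03,0,0,0],[0,-0.0005,-0.05,0,0,0],[0,-0.0005,-0.06,0,0,0],[0,-0.0005,-0.066,0,0,0],[0,-0.0005,-0.072,0,0,0],[0,-0.0005,-0.078,0,0,0],[0,-0.0005,-0.084,0,0,0],[0,-0.0005,-0.09,0,0,0],[0,-0.0005,-0.096,0,0,0],[0,-0.0005,-0.102,0,0,0],[0,-0.0005,-0.107,0,0,0],[0,-0.0005,-0.112,0,0,0],[0,-0.0005,-0.112,0,0,0],[0,-0.0005,-0.112,0,0,0]]}}

```text
time: 16.3
position: [0.5409, -0.2563, 0.025]
eef_rot: [-0.074, 0.997, 0.002, -0.001]
force: [-0.4, -0.6, -0.8]
gripper_width: 0.643
grip_force: 63.6
```

```bash
python3 - <<'E'
from h import *
w=snap('wrist');b=snap('side');st=read_state();print(st['time'],st['position'],st['gripper_width'],st['force'],st['moment'])
A=cv2.resize(w['image'][0:200,130:370],(480,400));B=cv2.resize(b['image'][220:280,250:310+20],(320,240),interpolation=2)
B=np.vstack([B,np.zeros((160,320,3),np.uint8)]);cv2.imwrite('pics/m.png',np.hstack([A,B])[:,:,::-1])
E
```

```text
16.4 [ 0.54154211 -0.25659658  0.02613489] 0.6400108462552375 [-0.00997281 -0.03036287 -0.74062336] [-0.0127914  -0.00163653 -0.00096999]
```

View pics/m.png

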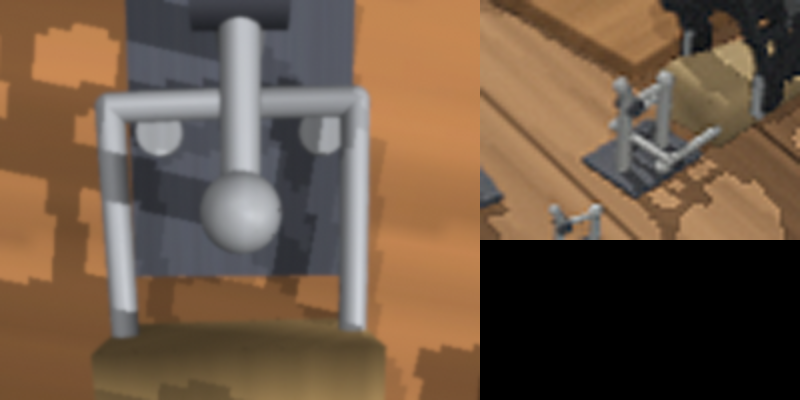

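The bar is under the gate (crossing it at (240,103) in the left view) and the gate has sprung level. I'll lower it onto the worktop.

Emit:
{"op": "drive_tool", "data": {"series": [[0,0,-0.002,0,0,0],[0,0,-0.004,0,0,0],[0,0,-0.005,0,0,0],[0,0,-0.005,0,0,0],[0,0,-0.005,0,0,0]]}}

```text
time: 16.82
position: [0.542, -0.2568, 0.0225]
eef_rot: [-0.074, 0.997, 0.001, 0.0]
force: [-2.7, 1.1, 5.6]
gripper_width: 0.643
grip_force: 64.4
```

Emit:
{"op": "drive_tool", "data": {"grip": 0.066, "series": [[0,0,0.0005,0,0,0],[0,0,0.0005,0,0,0],[0,0,0.0005,0,0,0],[0,0,0.0005,0,0,0],[0,0,0.01,0,0,0],[0,0,0.03,0,0,0],[0,0,0.06,0,0,0],[0,0,0.1,0,0,0],[0,0,0.14,0,0,0],[0,0,0.16,0,0,0],[0,0,0.16,0,0,0],[0,0,0.16,0,0,0],[0,0,0.16,0,0,0]]}}

```text
time: 17.9
position: [0.5414, -0.2564, 0.1806]
eef_rot: [-0.074, 0.997, 0.001, -0.001]
force: [-0.1, -0.0, -0.1]
gripper_width: 0.772
grip_force: 0.0
```

```bash
python3 - <<'E'
from h import *
panel();w=snap('wrist');b=snap('side');st=read_state();print(st['time'],st['position'],st['force'])
B=cv2.resize(b['image'][140:300,170:430],(416,256));cv2.imwrite('pics/f.png',np.hstack([cv2.resize(w['image'],(341,256)),B])[:,:,::-1])
E
```

```text
panel n 157 slope -0.0053 h_edge(slope) mm 1.3 top z@edge 0.0499
18.05 [ 0.54103816 -0.25614806  0.1791192 ] [0.37648884 0.16893533 0.16700778]
```

View pics/f.png

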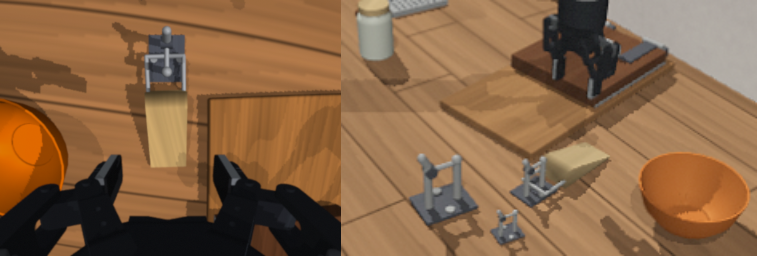

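The wedge lies flat with its bar in the hook (loop at (165,70) on the left), and the gripper is clear.

```bash
python3 -c "
from cell import *
print(sign_off())"
```

```text
the job is handed in; nothing more can be done
None
```

I drew the wedge out in short tugs and the panel closed step by step; the wedge now lies flat with its loop bar in the right-size snap hook and the gate shut over it. I handed the job in at about 18 s on the robot's clock, and `sign_off()` returned no verdict.

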